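# Load a vial comparator and hold its shutter open at the mark

## Robot

A 6-joint arm with a two-finger parallel gripper is mounted at the origin on a cart in front of the work surface, level with it; the furniture and walls round the work are solid. World frame = base frame: x ahead of the robot, y to its left, z up, the work surface at z = 0. Lengths are in mm, angles in rad, forces in N, time in s.
With the tool pointing down it reaches from about 275 to 1000 mm from the base axis. Payload 8.4 kg.
Tool frame: the origin (TCP) lies between the finger pads; the fingertips stand 22 mm ahead of it and the grasp point (between the pads) lies 3 mm ahead of it; z points along the fingers, y is the line along which they close (so a half turn about z gives the same grasp; the last joint's range is limited). The gripper opens to 85 mm and grips with 20 to 120 N. Pads are 22 mm wide; open, the fingers measure 114 mm over their backs; the gripper's body (76 mm by 85 mm) begins 54 mm behind the grasp point. The pads swing forward as they close: fully open they stand 13 mm farther back than shut.
Start: joints at [-1.332, 0.353, 1.633, -0, 1.155, -0.002], TCP at [149.048, -606.97, 253.281] pointing down, gripper open.
Joint ranges: [-2.63, 2.63], [-0.92, 2.1], [0.06, 2.66], [-1.3, 4.44], [0, 2.69], [-3.02, 3.02]. Speed limits (rad/s): [2.22, 2.22, 2.79, 3.14, 3.14, 3.14].

## Interface

Orientations are given as [roll, pitch, yaw] about the fixed x, y, z axes, in that order (R = Rz(yaw) Ry(pitch) Rx(roll)).
In Python, from rig import r, grab_frame gives the robot as it stands.
- The arm moves only by the shell command python3 -m inch 'ROWS' [FORCE]. ROWS is JSON, a list of rows, each a list of 7 numbers: the turn, a rotation vector about the tool's x, y, z as a fraction of full scale, then the shift along the tool's x, y, z as a fraction of full scale, then the closure, from 0 (fully open) to 1 (shut). In form: [[rx, ry, rz, dx, dy, dz, fingers], ...]. A call has 1 to 8 rows; each row shifts and turns the commanded pose from where the row before left it, along the tool's axes as they then stand; what a row does not reach is not made up. Full scale, the value 1, is 2.5 cm for a shift and pi rad for a turn. A row lasts 1/12 s, in which the tool goes at most 41.7 mm and 7.16 degrees, less where a joint would pass 70% of its speed; a pose out of reach is approached as far as the arm can. A call with a number of a shift or a turn outside -1 to 1 is refused whole. A call with a gripper value outside its range is refused whole. The fingers move at their own pace and stop on an object; FORCE is the grip in N (left out, the last holds). Time passes only in rows, so rows that do not move let the fingers close. It gives the time, the measured TCP pose, the force, the opening and the grip force at its end, in the units of the state.
- r.sense(): the state, without advancing time (a new reading comes with each control period).
- grab_frame(name): name is "scene" or "top" or "wrist"; returns a dict with "pixels" (400x640x3 uint8, red, green, blue), "z_map" (400x640 float32, mm along the optical axis (not along the pixel's ray), 0 where there is no reading), "vertical_fov" (degrees; the focal length in pixels is half the picture's height over the tangent of half this angle, whatever the lens; pixels are square), "cx", "cy" (the principal point, pixels), "cam_to_world" (4x4, takes a point from camera to world coordinates). Camera axes: x right, y down, z forward; pixel columns grow to the right and rows downward; lengths in mm; the calibration is good to about 2 mm. A picture is of the moment at which its call begins.
- r.sign_off(): hands the job in; it is judged then, once.
The state is a dict: "clock": time; "qpos": joint angles; "qvel": joint speeds; "joint_efforts": joint torques, N m; "eef_pos": TCP position; "tcp_rot": TCP orientation; "contact_force": force on the tool from outside, world axes, zero at the start; "wrist_torque": the same for the moment, N m; "opening": opening from 0.0 (shut) to 1.0 (fully open); "grasp_force": force on a finger pad.
Only numpy, scipy, OpenCV 4.12 (cv2) and the standard library are available. Lean on these libraries where they do the work, as an engineer would, in place of code of your own. Each camera call takes 0.05 s, during which the arm holds its last target. There are 200 camera calls.

## Task

Of the two vials standing on the front strip of the worktop, before the sink, stand the white-capped one in the well with the white ring and the black-capped one in the well with the black ring, both fully down. Then take hold of the blue post of the spring-return shutter, pull it out until it stands level with the red mark, and keep it there for the reading: finish while still holding the post at the mark. Leave the small beaker and the glass dish where they are.

Things in the scene. Friction and masses are not known exactly. Their poses are not given: they have to be found in the camera images.
- white_vial_mid (a point): centre (half-way up) of the loose clear sample vial with the white screw cap: 25 mm diameter (cap 22 mm), 58 mm tall, 25 g, standing upright on the worktop. z is up along the vial.
- white_vial: the same white-capped vial; origin at the centre of its underside, z up along the vial
- black_vial_mid (a point): centre (half-way up) of the loose clear sample vial with the black screw cap: 25 mm diameter (cap 22 mm), 58 mm tall, 25 g, standing upright on the worktop. z is up along the vial.
- black_vial: the same black-capped vial; origin at the centre of its underside, z up along the vial
- comparator: grey vial comparator, a block 120 (x) x 115 (y) x 42 (z) mm fixed to the worktop, with a display on its rear top and a pale aluminium tongue (90 mm wide, 5 mm thick) reaching 115 mm out of its front. Origin at the centre of the block's underside; z up; its front, with the shutter, faces its own -x. Its wells lie side by side along its y.
- white_well (a point): centre of the floor of the round well with the white ring: 28 mm bore, 24 mm deep, its mouth 24 mm above this point at the flat block top, 2 mm chamfer. A vial fully down stands 34 mm out of the block. Axes as the comparator's.
- black_well (a point): centre of the floor of the round well with the black ring, the same size, 54 mm beside the other. Axes as the comparator's.
- shutter_grip (a point): grip point of the shutter's upright round blue post: 16 mm diameter, top 24 mm above this point, on a 26 mm wide black foot whose top lies 30 mm below this point. With the shutter shut the post's axis stands 45 mm in front of the block's front face. Axes as the comparator's.
- shutter (a joint): travel of the shutter in m: 0 shut, growing as the post is pulled out of the front (along the comparator's -x), end stop at 0.055. A spring (110 N/m, 2.8 N when shut, 5.4 to 7.2 N at the mark) pulls it shut as soon as it is let go.
- red_mark (a point): centre of the red index line across the tongue, on the tongue's top, straight below the post's path; thin and low (red clips 8 mm high at both edges of the tongue). The post is at the mark when its axis (and its black side pointers) stands over the line. The mark's distance differs from start to start, 24 to 40 mm from the shut post. Axes as the comparator's.
- small_beaker_mid (a point): centre of a small loose glass beaker, 47 mm diameter, 56 mm tall: a bystander
- soap_dispenser: white hand-soap dispenser with a green collar, 57 x 89 mm, 207 mm tall, fixed at the right of the sink: swing the arm in above it. Origin at the centre of its underside
- bottle_4: nearest of three brown bottles fixed behind the comparator (73 mm diameter, 206 mm tall; the other two stand farther back). Origin at the centre of its underside
- dish_mid (a point): centre of a loose round glass dish, 58 mm diameter, 14 mm tall: a bystander
There are look-alikes about, which are no part of the job. Leave any green or pink look-alike of the black_vial alone.

How it is judged:
By the outcome, as a careful person would: the job done as asked, in the order asked, and still so for the second after the job is handed in, while the arm keeps its last pose, push and grip.
It also fails if it takes over 64 s, if anything falls off the work surface, if the arm or the gripper's body presses on something with over 40 N, if the wrist force passes 120 N, or if a joint passes its speed limit or range.

## Working session

There is one attempt and no reset: what is moved stays moved. The work goes in short steps, Python scripts to look and compute and a shell command to move; the robot and the scene stay as the last step left them, time stands still between calls to the robot, and variables do not carry over. Pictures are saved under pics/ and viewed, at most 10 in all, crops included, and the job is handed in when it is done.

```bash
mkdir -p pics; ls
cat > h.py <<'E'
import numpy as np, cv2, pickle
from rig import r, grab_frame
def snap(n,tag):
    f=grab_frame(n); pickle.dump(f,open(f'pics/{tag}.pkl','wb')); cv2.imwrite(f'pics/{tag}.png',f['pixels'][:,:,::-1]); return f
def load(tag): return pickle.load(open(f'pics/{tag}.pkl','rb'))
def ray(f,u,v):
    F=200/np.tan(np.radians(f['vertical_fov'])/2); T=np.array(f['cam_to_world'])
    d=T[:3,:3]@np.array([(u-f['cx'])/F,(v-f['cy'])/F,1]); return T[:3,3],d
def pt(f,u,v):
    o,d=ray(f,u,v); return o+d*f['z_map'][int(round(v)),int(round(u))]
def atz(f,u,v,z):
    o,d=ray(f,u,v); return o+d*(z-o[2])/d[2]
def tri(f,a,g,b):
    o1,d1=ray(f,*a); o2,d2=ray(g,*b)
    s=np.linalg.lstsq(np.c_[d1,-d2],o2-o1,rcond=None)[0]
    p,q=o1+s[0]*d1,o2+s[1]*d2; return (p+q)/2,np.linalg.norm(p-q)
E
python3 - <<'E'
from h import *
for n in('scene','top'): snap(n,n)
s=r.sense(); print({k:np.round(s[k],3) for k in('clock','eef_pos','tcp_rot','opening','contact_force')})
E
```

```text
pics
{'clock': np.float64(0.1), 'eef_pos': array([ 148.958, -606.582,  252.625]), 'tcp_rot': array([-3.14 , -0.   ,  0.241]), 'opening': np.float64(0.999), 'contact_force': array([-0.2  ,  0.013, -0.285])}
```

View pics/top.png

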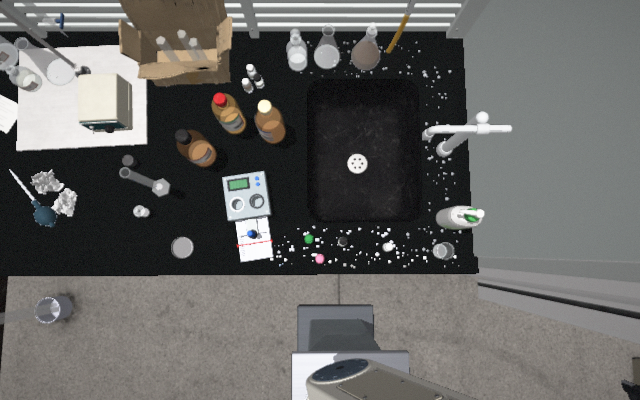

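View pics/scene.png

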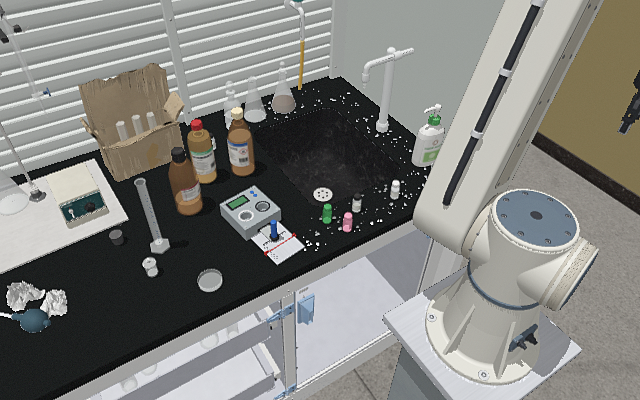

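Top view: white-cap candidate at (388,247) on the strip. Black-cap candidate at (342,241). Green (309,239) and pink (319,259) are the look-alikes. Comparator (247,195), post (252,234), red line about (253,244). Next, an enlarged crop of both views.

Run:
```python
from h import *
t=load('top');s=load('scene')
a=cv2.resize(t['pixels'][165:275,215:415],None,fx=4,fy=4,interpolation=cv2.INTER_CUBIC)[:300*2]
b=cv2.resize(s['pixels'][170:270,210:410],None,fx=4,fy=4,interpolation=cv2.INTER_CUBIC)
cv2.imwrite('pics/ct.png',a[:,:,::-1]);cv2.imwrite('pics/cs.png',b[:,:,::-1])
for n,p in dict(white=(388,247),black=(342,241),green=(309,239),pink=(319,259),post=(252,234),w1=(237,204),w2=(258,202),strip=(365,262)).items(): print(n,pt(t,*p).round(0))
```

```text
white [ 434. -100.   59.]
black [451.  21.  59.]
green [457. 109.  55.]
pink [404.  83.  53.]
post [470. 259.  65.]
w1 [556. 309.  16.]
w2 [560. 250.  20.]
strip [393. -46.  -1.]
```

View pics/ct.png

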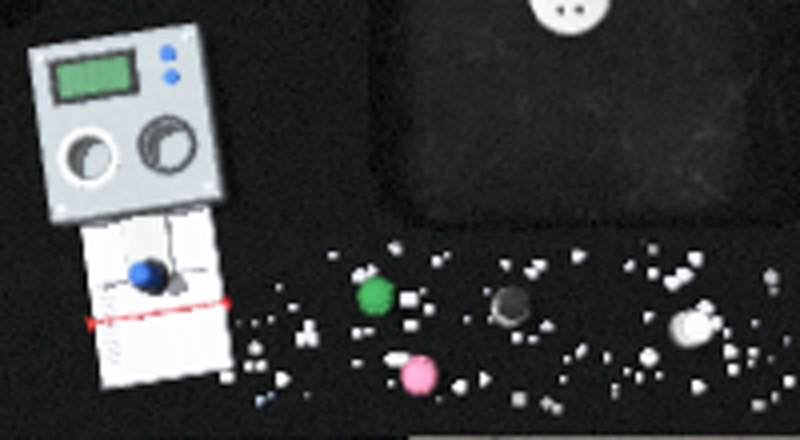

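View pics/cs.png

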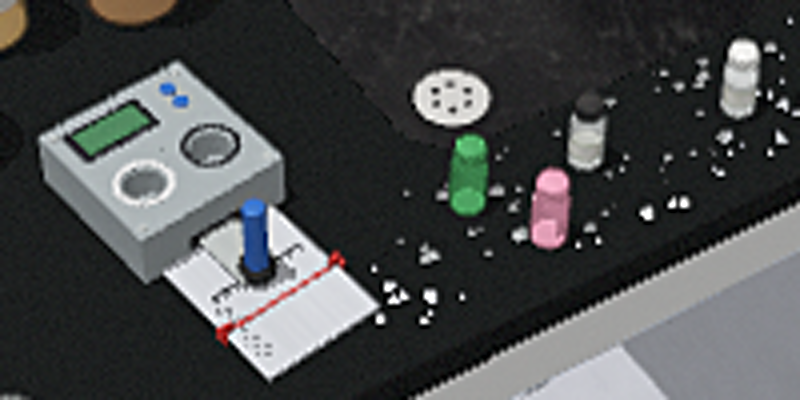

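Crops: the white cap sits at top-crop (692,326) and scene-crop (742,46). It has a clear body and a white cap, so it fits. The black cap is at (512,305) and (590,98), clear body with a black cap, so it fits. Green and pink are tinted look-alikes. The white ring is the left well at (88,157), and the black ring is the right one at (167,144). The red line runs between the clips at (92,323) and (227,303).

Run:
```python
from h import *
t=load('top');s=load('scene')
T=lambda p:(215+p[0]/4-.4,165+p[1]/4-.4); S=lambda p:(210+p[0]/4-.4,170+p[1]/4-.4)
P={}
for n,a,b in [('white cap top',(696,327),(742,46)),('black cap top',(511,305),(590,100)),('wring',(88,157),(143,184)),('bring',(167,144),(210,145)),('post top',(143,274),(255,205)),('clipL',(92,323),(223,333)),('clipR',(227,303),(337,260)),('green',(376,295),(470,142)),]:
    p,e=tri(t,T(a),s,S(b)); P[n]=p; print(n,p.round(1),'gap',round(e,1))
d=P['bring']-P['wring']; print(np.linalg.norm(d),'c from wells',np.arctan2(d[0],-d[1])); d=P['clipR']-P['clipL']; print(np.linalg.norm(d),np.arctan2(d[0],-d[1]))
print(pt(t,465,212),pt(t,444,251))
```

```text
white cap top [ 436.7 -100.3   62.3] gap 3.1
black cap top [451.2  20.7  59.1] gap 0.8
wring [553.7 306.1  41.1] gap 1.7
bring [562.2 252.4  41.6] gap 1.4
post top [473.4 263.8  71.7] gap 3.7
clipL [442.1 308.    6.5] gap 2.0
clipR [455.9 215.4   7.1] gap 3.7
green [459.1 111.2  59.6] gap 3.3
54.36382085628694 c from wells 0.15633164023489965
93.61586710897438 0.14721567456536458
[ 512.71634489 -256.4014034   204.01212261] [ 422.48554587 -265.82379214    4.7706764 ]
```

```bash
python3 -m inch '[[0,0,-0.039,0,0,0,0],[0,0,-0.039,0,0,0,0],[0,0,-0.039,0,0,0,0],[0,0,-0.039,0,0,0,0],[0,0,-0.039,0,0,0,0],[0,0,-0.039,0,0,0,0],[0,0,-0.039,0,0,0,0],[0,0,-0.039,0,0,0,0]]' 40
python3 -m inch '[[0,0,-0.039,0,0,0,0],[0,0,-0.039,0,0,0,0],[0,0,-0.039,0,0,0,0],[0,0,-0.039,0,0,0,0],[0,0,0,0.4,0.4,0,0],[0,0,0,0.8,0.65,0,0],[0,0,0,0.8,0.65,0,0],[0,0,0,0.8,0.65,0,0]]'
```

```text
clock: 0.77
eef_pos: [149.0, -606.7, 252.8]
tcp_rot: [-3.141, -0.001, 1.227]
contact_force: [-0.2, -0.2, 0.4]
opening: 0.999
grasp_force: 0.0
clock: 1.43
eef_pos: [198.0, -527.7, 252.8]
tcp_rot: [3.142, -0.001, 1.707]
contact_force: [0.4, -1.0, 0.0]
opening: 0.997
grasp_force: 0.0
```

```bash
python3 -m inch '[[0,0,-0.002,0.9,0.69,0,0],[0,0,0,0.9,0.69,0,0],[0,0,0,0.9,0.69,0,0],[0,0,0,0.9,0.69,0,0],[0,0,0,0.9,0.69,0,0],[0,0,0,0.9,0.69,0,0],[0,0,0,0.9,0.69,0,0],[0,0,0,0.9,0.69,0,0]]'
python3 -m inch '[[0,0,0,0.9,0.69,0,0],[0,0,0,0.9,0.69,0,0],[0,0,0,0.9,0.69,0,0],[0,0,0,0.9,0.69,0,0],[0,0,0,0.7,0.5,0.3,0],[0,0,0,0.4,0.3,0.8,0],[0,0,0,0,0,1,0],[0,0,0,0,0,1,0]]'
python3 - <<'E'
from h import *
f=snap('wrist','w1'); print(r.sense()['eef_pos'],r.sense()['tcp_rot'])
E
```

```text
clock: 2.1
eef_pos: [308.1, -329.2, 253.1]
tcp_rot: [-3.142, -0.0, 1.713]
contact_force: [0.1, -0.3, 0.2]
opening: 0.999
grasp_force: 0.0
clock: 2.77
eef_pos: [379.1, -200.7, 175.3]
tcp_rot: [3.14, 0.001, 1.716]
contact_force: [0.3, -1.0, -0.5]
opening: 0.998
grasp_force: 0.0
[ 376.4350651  -199.71186338  171.08666835] [-3.13749011 -0.00319107  1.71521009]
```

View pics/w1.png

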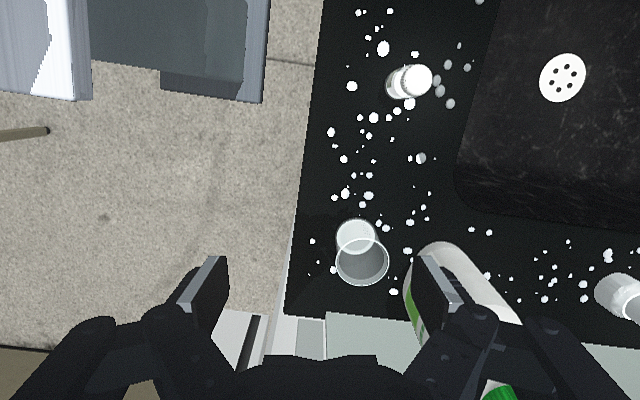

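Wrist view: white cap top at (417,79), with the clear body toward (398,87). Beaker at (360,250), soap dispenser at lower right.

```bash
cat >> h.py <<'E'
def go(p):
    s=r.sense(); d=np.array(p)-s['eef_pos']; y=s['tcp_rot'][2]
    print('tcp',s['eef_pos'].round(1),'rot',s['tcp_rot'].round(3),'tool mm',[round(float(v),1) for v in (np.cos(y)*d[0]+np.sin(y)*d[1], np.sin(y)*d[0]-np.cos(y)*d[1], -d[2])], 'clk',s['clock'])
E
python3 - <<'E'
from h import *
f=load('w1'); t=load('top')
print(atz(f,417,79,58),pt(f,417,79),tri(f,(417,79),t,(215+696/4-.4,165+327/4-.4)))
print('cam',np.array(f['cam_to_world']).round(2))
g=atz(f,417,79,58); go([g[0],g[1],100])
E
```

```text
[ 434.1590216  -101.14310243   58.        ] [ 434.25696193 -101.11190058   57.65084206] (array([ 435.0958568 , -101.72094687,   57.14025729]), np.float64(1.8924895125513004))
cam [[ 9.9000e-01  1.4000e-01  4.0000e-02  3.6756e+02]
 [ 1.4000e-01 -9.4000e-01 -3.0000e-01 -1.2236e+02]
 [ 0.0000e+00  3.1000e-01 -9.5000e-01  2.9544e+02]
 [ 0.0000e+00  0.0000e+00  0.0000e+00  1.0000e+00]]
tcp [ 376.4 -199.7  171.1] rot [-3.137e+00 -3.000e-03  1.715e+00] tool mm [89.2, 71.3, 71.1] clk 2.8167
```

```bash
python3 -m inch '[[0,0,0,0.6,0.5,0,0],[0,0,0,0.8,0.65,0,0],[0,0,0,0.8,0.65,0,0],[0,0,0,0.8,0.65,0,0],[0,0,0,0.5,0.4,0,0],[0,0,0,0,0,0,0],[0,0,0,0,0,0,0],[0,0,0,0,0,0,0]]'
python3 -c "
from h import *
go([434.7,-101.3,50])"
```

```text
clock: 3.48
eef_pos: [435.9, -105.3, 176.0]
tcp_rot: [-3.141, 0.0, 1.716]
contact_force: [0.3, -0.6, 0.5]
opening: 1.001
grasp_force: 0.0
tcp [ 435.9 -105.3  176. ] rot [-3.141  0.     1.716] tool mm [4.1, -0.6, 126.0] clk 3.4833
```

```bash
python3 -m inch '[[0,0,-0.002,0.16,-0.02,0.5,0],[0,0,0,0,0,1,0],[0,0,0,0,0,1,0],[0,0,0,0,0,1,0],[0,0,0,0,0,1,0],[0,0,0,0,0,0.5,0],[0,0,0,0,0,0.04,0],[0,0,0,0,0,0,0]]'
python3 -c "
from h import *
go([434.7,-101.3,50])
f=snap('wrist','w2')"
```

```text
clock: 4.15
eef_pos: [434.4, -101.8, 49.5]
tcp_rot: [-3.14, -0.001, 1.722]
contact_force: [-1.0, 0.2, 0.6]
opening: 0.998
grasp_force: 0.0
tcp [ 434.4 -101.8   49.5] rot [-3.140e+00 -1.000e-03  1.722e+00] tool mm [0.5, 0.4, -0.5] clk 4.15
```

View pics/w2.png

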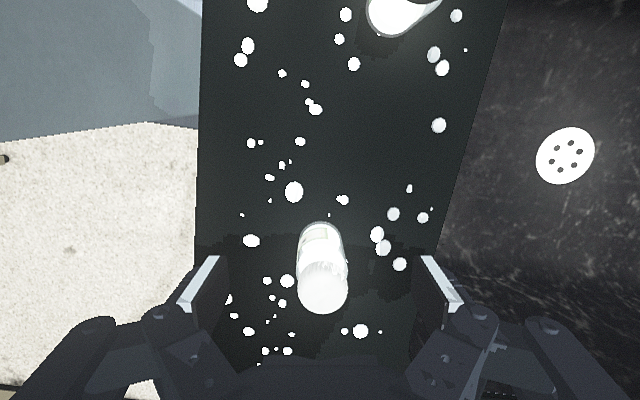

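The white vial, cap (322,290), stands centred between the pads. Closing.

```bash
python3 -m inch '[[0,0,0,0,0,0,0.8],[0,0,0,0,0,0,0.8],[0,0,0,0,0,0,0.8],[0,0,0,0,0,0,0.8],[0,0,0,0,0,0,0.8],[0,0,0,0,0,0,0.8],[0,0,0,0,0,0,0.8],[0,0,0,0,0,0,0.8]]' 30
python3 -m inch '[[0,0,0,0,0,-0.3,0.8],[0,0,0,0,0,-0.8,0.8],[0,0,0,0,0,-1,0.8],[0,0,0,0,0,-0.5,0.8],[0,0,0,0,0,0,0.8],[0,0,0,0,0,0,0.8]]'
python3 -c "
from h import *
f=snap('scene','s2'); go([554,306,120])"
```

```text
clock: 4.87
eef_pos: [435.6, -101.3, 50.3]
tcp_rot: [3.141, 0.0, 1.724]
contact_force: [-1.8, -0.9, 6.9]
opening: 0.275
grasp_force: 29.1
clock: 5.37
eef_pos: [435.8, -101.3, 115.6]
tcp_rot: [3.14, 0.001, 1.724]
contact_force: [-0.4, -0.4, -0.2]
opening: 0.269
grasp_force: 29.7
tcp [ 435.2 -101.2  114.8] rot [3.141 0.    1.724] tool mm [384.3, 179.4, -5.2] clk 5.4167
```

```bash
python3 -m inch '[[0,0,0,0,0,-1,0.8],[0,0,0,0.3,0.1,-0.4,0.8],[0,0,0,0.7,0.4,0,0.8],[0,0,0,0.9,0.5,0,0.8],[0,0,0,0.9,0.5,0,0.8],[0,0,0,0.9,0.5,0,0.8],[0,0,0,0.9,0.5,0,0.8],[0,0,0,0.9,0.5,0,0.8]]'
python3 -m inch '[[0,0,0,0.9,0.5,0,0.8],[0,0,0,0.9,0.5,0,0.8],[0,0,0,0.9,0.5,0,0.8],[0,0,0,0.9,0.5,0,0.8],[0,0,0,0.9,0.5,0,0.8],[0,0,0,0.6,0.3,0,0.8],[0,0,0,0,0,0,0.8],[0,0,0,0,0,0,0.8]]'
python3 -c "
from h import *
f=snap('wrist','w3'); go([554,306,120])"
```

```text
clock: 6.08
eef_pos: [488.5, 47.9, 149.1]
tcp_rot: [-3.141, -0.0, 1.724]
contact_force: [0.2, 0.1, -0.1]
opening: 0.272
grasp_force: 29.7
clock: 6.75
eef_pos: [537.8, 183.4, 149.0]
tcp_rot: [-3.14, 0.0, 1.725]
contact_force: [-0.6, 0.1, -0.2]
opening: 0.269
grasp_force: 29.7
tcp [537.5 182.5 149.1] rot [-3.140e+00  1.000e-03  1.724e+00] tool mm [119.5, 35.2, 29.1] clk 6.8
```

View pics/w3.png

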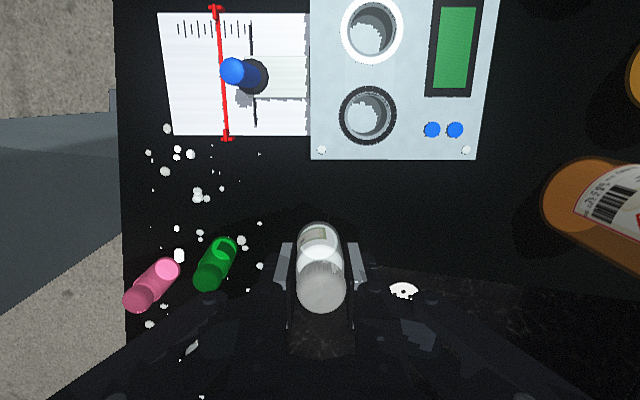

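Wrist view over the block: white-ring mouth (372,32), black-ring mouth (367,114), red clips (215,8) and (226,138), post top (232,70). The white vial hangs upright between the pads.

```bash
python3 - <<'E'
from h import *
f=load('w3'); t=load('top'); T=lambda p:(215+p[0]/4-.4,165+p[1]/4-.4)
im=f['pixels'].astype(int)
w=atz(f,372,31.5,42); b=atz(f,367,114.5,42); print(w,b,np.linalg.norm(w-b))
d=b-w; print('c',np.arctan2(d[0],-d[1]))
print('tri',tri(f,(372,31.5),t,T((88,157))),tri(f,(367,114.5),t,T((167,144))))
print('depth blk',pt(f,400,140),pt(f,330,60))
# red pixels
m=(im[:,:,0]>150)&(im[:,:,1]<70)&(im[:,:,2]<70)&(np.arange(640)[None]<300)
v,u=np.nonzero(m); k=(v>20)&(v<128); P=np.array([atz(f,a,c,6) for a,c in zip(u[k],v[k])]); 
print('z red',np.median([pt(f,a,c)[2] for a,c in zip(u[k],v[k])]),len(P))
y=np.polyfit(P[:,1],P[:,0],1); print('line x=',y)
print('post top',pt(f,232,70),tri(f,(232,70),t,T((143,274))), 'side',pt(f,240,74))
T0=np.array(f['cam_to_world'])
# vial in hand: cap points in depth
for uv in [(321,290),(318,235),(320,262)]: print(uv,pt(f,*uv).round(1))
E
python3 -c "
from h import *
f=load('w3');im=f['pixels']
a=cv2.resize(im[0:160,140:420],None,fx=2.8,fy=2.8,interpolation=cv2.INTER_CUBIC);cv2.imwrite('pics/c3.png',a[:,:,::-1])"
```

```text
[552.84632052 306.05178713  42.        ] [559.96834851 254.54442257  42.        ] 51.997421917195304
c 0.13740079069856884
tri (array([543.922758  , 290.73694986, 119.38978799]), np.float64(0.672604188723114)) (array([563.25779548, 254.09899467,  24.41963641]), np.float64(1.290278417752334))
depth blk [586.79447277 240.83485052  41.77535602] [528.78466437 285.15166228  41.84309576]
z red 5.430281502616907 292
line x= [-1.51246186e-01  4.87990538e+02]
post top [473.17919374 268.005246    72.65446705] (array([471.79836494, 265.93108449,  63.74623528]), np.float64(5.0961617194458135)) side [477.45040143 266.60238113  70.70549252]
(321, 290) [538.1 185.2 155.1]
(318, 235) [535.2 194.2 120.4]
(320, 262) [536.3 193.9 147.3]
```

View pics/c3.png

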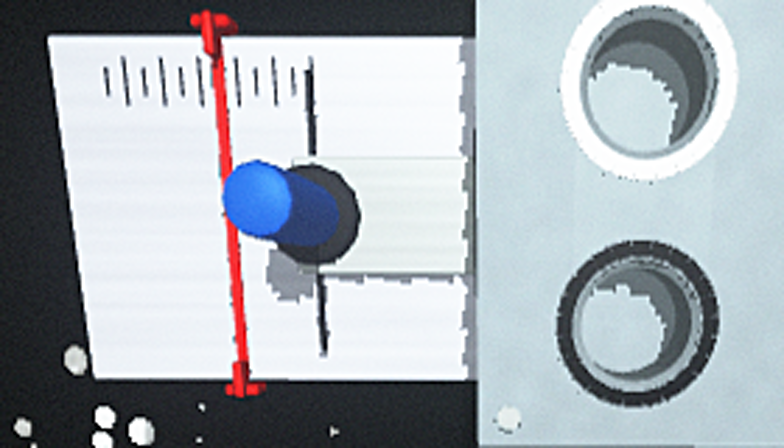

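```bash
python3 -m inch '[[0,0,0.001,0.5,0.15,0,0.8],[0,0,0,0.9,0.26,0,0.8],[0,0,0,0.9,0.26,0,0.8],[0,0,0,0.9,0.26,0,0.8],[0,0,0,0.9,0.26,0,0.8],[0,0,0,0.7,0.18,0,0.8],[0,0,0,0,0,0.5,0.8],[0,0,0,0,0,0.8,0.8]]'
python3 -m inch '[[0,0,0,0,0,0.4,0.8],[0,0,0,0,0,0,0.8],[0,0,0,0,0,0,0.8],[0,0,0,0,0,0,0.8]]'
python3 -c "
from h import *
f=snap('wrist','w4');f=snap('scene','s4'); go([553,306.5,68])"
```

```text
clock: 7.47
eef_pos: [555.4, 307.7, 118.4]
tcp_rot: [3.138, -0.001, 1.721]
contact_force: [0.4, -0.3, 0.1]
opening: 0.272
grasp_force: 29.7
clock: 7.8
eef_pos: [554.6, 306.1, 107.8]
tcp_rot: [3.141, -0.0, 1.72]
contact_force: [0.8, -0.7, -0.9]
opening: 0.271
grasp_force: 29.7
tcp [554.9 306.5 108.3] rot [ 3.14 -0.    1.72] tool mm [0.3, -1.8, 40.3] clk 7.9
```

```bash
python3 -m inch '[[0,0,0,0,-0.06,0.2,0.8],[0,0,0,0,0,0.3,0.8],[0,0,0,0,0,0.2,0.8],[0,0,0,0,0,0.1,0.8],[0,0,0,0,0,0,0.8],[0,0,0,0,0,0,0.8]]'
python3 -c "
from h import *
go([553,306.5,68])"
```

```text
clock: 8.4
eef_pos: [552.7, 306.3, 86.9]
tcp_rot: [-3.141, 0.0, 1.721]
contact_force: [-0.6, 2.4, 0.0]
opening: 0.273
grasp_force: 29.7
tcp [552.7 306.3  86.9] rot [-3.141  0.     1.721] tool mm [0.1, 0.4, 18.9] clk 8.4
```

```bash
python3 -m inch '[[0,0,0,0.02,0,0.2,0.8],[0,0,0,0,0,0.2,0.8],[0,0,0,0,0,0.1,0.8],[0,0,0,0,0,0,0.8]]'
python3 -m inch '[[0,0,0,0,0,0.08,0.8],[0,0,0,0,0,0.08,0.8],[0,0,0,0,0,0,0.8],[0,0,0,0,0,0,0.8]]'
```

```text
clock: 8.73
eef_pos: [552.4, 306.7, 74.0]
tcp_rot: [-3.141, 0.0, 1.721]
contact_force: [0.8, 0.4, -0.5]
opening: 0.272
grasp_force: 29.7
clock: 9.07
eef_pos: [552.6, 306.7, 70.7]
tcp_rot: [-3.141, 0.0, 1.721]
contact_force: [-0.8, 0.6, -1.1]
opening: 0.265
grasp_force: 29.7
```

Going in freely. Lower until it touches the floor, then release gently.

```bash
python3 -m inch '[[0,0,0,0,0,0.06,0.8],[0,0,0,0,0,0.04,0.8],[0,0,0,0,0,0,0.8],[0,0,0,0,0,0,0.8]]'
```

```text
clock: 9.4
eef_pos: [552.8, 306.9, 68.4]
tcp_rot: [3.141, -0.0, 1.72]
contact_force: [-0.5, 0.4, 1.4]
opening: 0.271
grasp_force: 30.0
```

```bash
python3 -m inch '[[0,0,0,0,0,0,0.5],[0,0,0,0,0,0,0.5],[0,0,0,0,0,0,0.5],[0,0,0,0,0,0,0.5],[0,0,0,0,0,-0.4,0.5],[0,0,0,0,0,-0.9,0.5],[0,0,0,0,0,-1,0.5],[0,0,0,0,0,-0.8,0.5]]'
python3 -m inch '[[0,0,0,-0.4,-0.1,-0.3,0],[0,0,0,-0.8,-0.3,0,0],[0,0,0,-0.9,-0.4,0,0],[0,0,0,-0.9,-0.5,0,0],[0,0,0,-0.9,-0.5,0,0],[0,0,0,0,0,0,0]]'
python3 -c "
from h import *
f=snap('wrist','w5'); go([451.2,20.7,120])
T=np.array(f['cam_to_world'])
F=200/np.tan(np.radians(f['vertical_fov'])/2)
def proj(p):
    q=np.linalg.inv(T)@np.r_[p,1]; return F*q[0]/q[2]+f['cx'],F*q[1]/q[2]+f['cy']
u,v=proj([553,306.5,76]); print(u,v)
z=f['z_map']
print(pt(f,u,v).round(1))
for n in range(-24,25,4): print(n,pt(f,u+n,v).round(0),pt(f,u,min(399,v+n)).round(0))
"
```

```text
clock: 10.07
eef_pos: [552.9, 306.9, 147.8]
tcp_rot: [3.141, -0.0, 1.72]
contact_force: [1.0, 0.8, 0.1]
opening: 0.504
grasp_force: 0.0
clock: 10.57
eef_pos: [519.9, 199.4, 152.6]
tcp_rot: [-3.138, 0.002, 1.719]
contact_force: [-0.6, -0.4, -0.6]
opening: 0.999
grasp_force: 0.0
tcp [521.3 201.2 153. ] rot [-3.140e+00  1.000e-03  1.718e+00] tool mm [-168.2, -95.9, 33.0] clk 10.6167
404.9628588032236 55.61189984046814
[553.4 306.8  74.2]
-24 [542. 307.  59.] [557. 325.  43.]
-20 [542. 305.  71.] [551. 317.  73.]
-16 [544. 305.  75.] [551. 315.  75.]
-12 [546. 306.  76.] [552. 313.  76.]
-8 [549. 306.  75.] [552. 311.  75.]
-4 [551. 306.  76.] [553. 309.  75.]
0 [553. 307.  74.] [553. 307.  74.]
4 [556. 307.  75.] [554. 305.  75.]
8 [558. 307.  75.] [554. 303.  74.]
12 [560. 308.  76.] [555. 300.  75.]
16 [571. 313.  43.] [555. 298.  74.]
20 [574. 313.  42.] [560. 298.  57.]
24 [577. 314.  41.] [564. 297.  42.]
```

White vial top reads z≈75.5, level, at the well: fully down. Next, the black vial.

```bash
python3 -m inch '[[0,0,0,-0.4,-0.25,0,0],[0,0,0,-0.8,-0.46,0,0],[0,0,0,-0.9,-0.52,0,0],[0,0,0,-0.9,-0.52,0,0],[0,0,0,-0.9,-0.52,0,0],[0,0,0,-0.9,-0.52,0,0],[0,0,0,-0.9,-0.52,0,0],[0,0,0,-0.9,-0.5,0,0]]'
python3 -m inch '[[0,0,0,0,0,0,0],[0,0,0,0,0,0,0],[0,0,0,0,0,0,0]]'
python3 -c "
from h import *
f=snap('wrist','w6'); go([451.2,20.7,50])"
```

```text
clock: 11.28
eef_pos: [452.5, 25.4, 153.3]
tcp_rot: [3.141, 0.0, 1.722]
contact_force: [0.2, -0.2, -0.1]
opening: 1.002
grasp_force: 0.0
clock: 11.53
eef_pos: [453.7, 26.5, 153.4]
tcp_rot: [3.141, -0.0, 1.72]
contact_force: [-0.4, -0.2, 0.2]
opening: 1.003
grasp_force: 0.0
tcp [453.7  26.8 153.4] rot [ 3.141 -0.     1.721] tool mm [-5.7, -3.4, 103.4] clk 11.5833
```

View pics/w6.png

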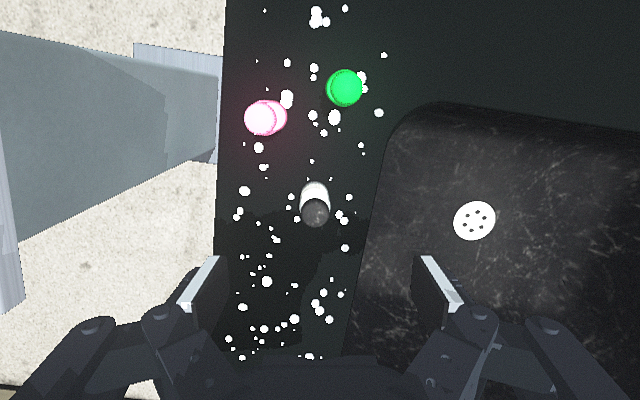

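The black-capped vial has its cap top at about (315,213) and its clear body behind it. Green (344,87) and pink (263,117) are clear of the fingers.

```bash
python3 -c "
from h import *
f=load('w6'); g=atz(f,315,213,58); print(g,pt(f,315,213),pt(f,315,208)); m=(g+[451.2,20.7,58])/2; print(m); go([m[0],m[1],50])"
```

```text
[450.66121684  24.17040962  58.        ] [450.71466913  23.68210133  56.69296144] [441.84253324 104.7326513  273.63827179]
[450.93060842  22.43520481  58.        ]
tcp [453.7  26.8 153.4] rot [ 3.141 -0.     1.721] tool mm [-3.9, -3.4, 103.4] clk 11.5833
```

```bash
python3 -m inch '[[0,0,-0.001,-0.12,-0.12,0.4,0],[0,0,0,0,0,0.8,0],[0,0,0,0,0,0.9,0],[0,0,0,0,0,0.9,0],[0,0,0,0,0,0.6,0],[0,0,0,0,0,0,0],[0,0,0,0,0,0,0],[0,0,0,0,0,0,0]]'
python3 -c "
from h import *
f=snap('wrist','w7'); go([450.8,23,50])
im=f['pixels']; z=f['z_map']
P=np.array([np.r_[pt(f,u,v),u,v] for v in range(180,400) for u in range(260,380)]); k=(P[:,2]>54)&(P[:,2]<63); Q=P[k]
print(len(Q),Q.min(0).round(1),Q.max(0).round(1),Q.mean(0).round(1))"
```

```text
clock: 12.25
eef_pos: [451.4, 23.4, 63.9]
tcp_rot: [3.141, 0.0, 1.724]
contact_force: [0.1, -0.2, -1.1]
opening: 1.0
grasp_force: 0.0
tcp [451.5  23.3  64.2] rot [3.14  0.    1.724] tool mm [-0.2, -0.8, 14.2] clk 12.3
1397 [440.1  12.2  54.  295.  256. ] [461.1  33.   58.7 340.  296. ] [450.4  23.2  56.6 317.6 276.6]
```

Cap spans 440–461 and 12–33, so its centre is (450.6,22.6). That is aligned with the tool. Down and close.

```bash
python3 -m inch '[[0,0,0,-0.02,-0.03,0.3,0],[0,0,0,0,0,0.26,0],[0,0,0,0,0,0,0],[0,0,0,0,0,0,0.8],[0,0,0,0,0,0,0.8],[0,0,0,0,0,0,0.8],[0,0,0,0,0,0,0.8],[0,0,0,0,0,0,0.8]]' 30
python3 -m inch '[[0,0,0,0,0,0,0.8],[0,0,0,0,0,0,0.8],[0,0,0,0,0,0,0.8]]'
python3 -m inch '[[0,0,0,0,0,-0.4,0.8],[0,0,0,0,0,-0.9,0.8],[0,0,0,0,0,-1,0.8],[0,0,0,0,0,-1,0.8],[0,0,0,0,0,-0.7,0.8],[0,0,0,0,0,0,0.8],[0,0,0,0,0,0,0.8]]'
python3 -c "
from h import *
go([561,253.1,150])"
```

```text
clock: 12.97
eef_pos: [450.1, 22.3, 49.4]
tcp_rot: [3.141, 0.0, 1.724]
contact_force: [-0.1, -0.1, -0.5]
opening: 0.305
grasp_force: 0.0
clock: 13.22
eef_pos: [450.1, 22.3, 49.5]
tcp_rot: [3.141, 0.0, 1.724]
contact_force: [-1.0, -0.3, 6.0]
opening: 0.27
grasp_force: 29.4
clock: 13.8
eef_pos: [450.6, 22.4, 150.4]
tcp_rot: [3.139, 0.0, 1.724]
contact_force: [-0.5, -0.3, -0.8]
opening: 0.272
grasp_force: 29.7
tcp [450.6  22.4 150.4] rot [3.139 0.    1.724] tool mm [211.2, 144.3, 0.4] clk 13.8
```

```bash
python3 -m inch '[[0,0,0,0.4,0.3,0,0.8],[0,0,0,0.8,0.55,0,0.8],[0,0,0,0.9,0.6,0,0.8],[0,0,0,0.9,0.6,0,0.8],[0,0,0,0.9,0.6,0,0.8],[0,0,0,0.9,0.6,0,0.8],[0,0,0,0.9,0.6,0,0.8],[0,0,0,0.9,0.6,0,0.8]]'
python3 -m inch '[[0,0,0,0.9,0.6,0,0.8],[0,0,0,0.7,0.5,0,0.8],[0,0,0,0.25,0.22,0.3,0.8],[0,0,0,0,0,0.7,0.8],[0,0,0,0,0,0.6,0.8],[0,0,0,0,0,0,0.8],[0,0,0,0,0,0,0.8],[0,0,0,0,0,0,0.8]]'
python3 -c "
from h import *
go([560.9,253.5,68])"
```

```text
clock: 14.47
eef_pos: [534.5, 204.2, 147.5]
tcp_rot: [-3.139, 0.0, 1.724]
contact_force: [1.3, -0.5, -0.5]
opening: 0.275
grasp_force: 29.7
clock: 15.13
eef_pos: [560.2, 252.9, 109.0]
tcp_rot: [-3.141, 0.0, 1.723]
contact_force: [-0.0, -0.7, -0.2]
opening: 0.268
grasp_force: 29.7
tcp [560.2 252.9 109. ] rot [-3.141  0.     1.723] tool mm [0.5, 0.8, 41.0] clk 15.1333
```

```bash
python3 -m inch '[[0,0,0,0.02,0.03,0.2,0.8],[0,0,0,0,0,0.3,0.8],[0,0,0,0,0,0.3,0.8],[0,0,0,0,0,0.1,0.8],[0,0,0,0,0,0,0.8],[0,0,0,0,0,0,0.8]]'
```

```text
clock: 15.63
eef_pos: [560.9, 253.6, 86.5]
tcp_rot: [-3.141, 0.0, 1.724]
contact_force: [-0.7, -0.2, -0.9]
opening: 0.269
grasp_force: 29.7
```

```bash
python3 -m inch '[[0,0,0,0,0,0.2,0.8],[0,0,0,0,0,0.15,0.8],[0,0,0,0,0,0,0.8],[0,0,0,0,0,0,0.8]]'
```

```text
clock: 15.97
eef_pos: [560.9, 253.6, 77.7]
tcp_rot: [-3.141, 0.0, 1.724]
contact_force: [-0.7, -0.2, -0.1]
opening: 0.273
grasp_force: 29.7
```

```bash
python3 -m inch '[[0,0,0,0,0,0.15,0.8],[0,0,0,0,0,0.13,0.8],[0,0,0,0,0,0.08,0.8],[0,0,0,0,0,0,0.8],[0,0,0,0,0,0,0.8]]'
```

```text
clock: 16.38
eef_pos: [560.9, 253.6, 68.8]
tcp_rot: [-3.141, 0.0, 1.724]
contact_force: [-0.4, -0.1, -0.2]
opening: 0.268
grasp_force: 29.7
```

```bash
python3 -m inch '[[0,0,0,0,0,0.03,0.8],[0,0,0,0,0,0,0.5],[0,0,0,0,0,0,0.5],[0,0,0,0,0,0,0.5],[0,0,0,0,0,0,0.5],[0,0,0,0,0,-0.4,0.5],[0,0,0,0,0,-0.9,0.5],[0,0,0,0,0,-1,0.5]]'
python3 -m inch '[[0,0,0,0,0,-0.7,0.5],[0,0,0,-0.4,-0.4,-0.3,0.4],[0,0,0,-0.6,-0.8,0,0.4],[0,0,0,-0.6,-0.9,0,0.4],[0,0,0,-0.6,-0.9,0,0.4],[0,0,0,0,0,0,0.4],[0,0,0,0,0,0,0.4]]'
python3 -c "
from h import *
f=snap('wrist','w8'); go([474,267,42])
im=f['pixels'].astype(int)
def S(n,k,zl):
    v,u=np.nonzero(k); P=np.array([pt(f,a,b) for a,b in zip(u,v)]); q=(P[:,2]>zl[0])&(P[:,2]<zl[1]); P=P[q]; print(n,len(P),P.min(0).round(1),P.max(0).round(1),np.median(P,0).round(1)); return u[q],v[q],P
R,G,B=im[:,:,0],im[:,:,1],im[:,:,2]
S('post all',(B>R+50)&(B>G+40),(25,80)); S('posttop',(B>R+50)&(B>G+40),(66.5,76))
u,v,P=S('red',(R>140)&(G<70)&(B<70),(3,12)); 
k=P[:,2]<6.5; print('line',np.polyfit(P[k,1],P[k,0],1))
A=np.ones((400,640),bool); A[:,:]=True; S('vials',A&(np.arange(640)[None]>300),(70,82))
"
```

```text
clock: 17.05
eef_pos: [560.2, 253.2, 125.9]
tcp_rot: [-3.139, 0.001, 1.724]
contact_force: [0.2, -0.2, 0.4]
opening: 0.497
grasp_force: 0.0
clock: 17.63
eef_pos: [494.8, 187.3, 151.7]
tcp_rot: [3.141, -0.0, 1.723]
contact_force: [0.7, 0.6, 0.8]
opening: 0.598
grasp_force: 0.0
tcp [495.9 188.  151.8] rot [ 3.14  -0.     1.723] tool mm [81.4, -9.7, 109.8] clk 17.6833
post all 926 [465.  246.1  36.8] [628.6 275.   73.4] [477.7 262.7  70.1]
posttop 517 [465.  260.1  67.7] [479.9 275.   73.4] [472.5 267.6  71.3]
red 376 [435.9 215.2   3.5] [459.4 312.   12. ] [447.5 265.8   5.8]
line [-1.50886972e-01  4.87656428e+02]
vials 2459 [470.4 242.6  70. ] [571.8 317.7  77.1] [554.1 295.6  74.5]
```

View pics/w8.png

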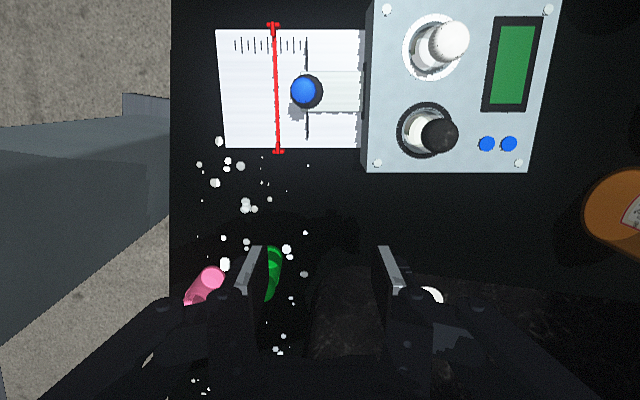

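Both vials are seated: the white cap at (448,42) in the white ring and the black cap at (439,134) in the black ring. The post top is at (303,90), about 24.9 mm from the red line in world coordinates. Moving over the post.

```bash
python3 -m inch '[[0,0,0,0.4,-0.05,0,0.55],[0,0,0,0.8,-0.1,0,0.55],[0,0,0,0.9,-0.12,0,0.55],[0,0,0,0.8,-0.1,0,0.55],[0,0,0,0.35,-0.05,0,0.55],[0,0,0,0,0,0,0.55],[0,0,0,0,0,0,0.55],[0,0,0,0,0,0,0.55]]'
python3 -c "
from h import *
f=load('w8'); im=f['pixels'].astype(int).sum(2)
P=[]
for v in list(range(45,70))+list(range(112,136)):
    u=300+np.argmin(im[v,300:316]); 
    if im[v,u]<200: P.append(atz(f,u,v,8)); 
P=np.array(P); y=np.polyfit(P[:,1],P[:,0],1); print(len(P),y,'pointer x at post y',np.polyval(y,267.6),pt(f,307,125),pt(f,307,55))
go([472.5,267.6,51])"
```

```text
clock: 18.35
eef_pos: [472.7, 266.3, 150.7]
tcp_rot: [-3.141, 0.0, 1.724]
contact_force: [0.3, 0.4, -0.1]
opening: 0.451
grasp_force: 0.0
48 [-1.54423438e-01  5.13448030e+02] pointer x at post y 472.1243177547407 [476.17610944 242.10786755  10.9177276 ] [469.00853433 293.47886041  11.60774322]
tcp [472.7 266.3 150.7] rot [-3.141  0.     1.724] tool mm [1.3, -0.0, 99.7] clk 18.35
```

```bash
python3 -m inch '[[0,0,0,0.05,0,0.4,0.55],[0,0,0,0,0,0.8,0.55],[0,0,0,0,0,0.9,0.55],[0,0,0,0,0,0.9,0.55],[0,0,0,0,0,0.6,0.55],[0,0,0,0,0,0.36,0.55],[0,0,0,0,0,0,0.55],[0,0,0,0,0,0,0.55]]'
```

```text
clock: 19.02
eef_pos: [472.4, 267.4, 51.5]
tcp_rot: [-3.141, 0.0, 1.723]
contact_force: [-1.1, 0.5, -0.6]
opening: 0.449
grasp_force: 0.0
```

```bash
python3 -m inch '[[0,0,0,0,0,0,0.9],[0,0,0,0,0,0,0.9],[0,0,0,0,0,0,0.9],[0,0,0,0,0,0,0.9],[0,0,0,0,0,0,0.9],[0,0,0,0,0,0,0.9]]' 50
```

```text
clock: 19.52
eef_pos: [472.3, 267.9, 52.9]
tcp_rot: [3.141, -0.0, 1.724]
contact_force: [-3.1, -0.5, 6.4]
opening: 0.175
grasp_force: 48.7
```

```bash
python3 -m inch '[[0,0,0,0,-0.1,-0.02,0.9],[0,0,0,0,-0.25,0,0.9],[0,0,0,0,-0.25,0,0.9],[0,0,0,0,-0.22,0,0.9],[0,0,0,0,-0.12,0,0.9],[0,0,0,0,-0.04,0,0.9],[0,0,0,0,0,0,0.9],[0,0,0,0,0,0,0.9]]'
python3 -c "
from h import *
s=r.sense(); p=s['eef_pos']; print('along to line',(p[0]-(487.66-.1509*p[1]))*np.cos(.15), s['grasp_force'])
f=snap('wrist','w9'); snap('scene','s9'); snap('top','t9')
a=cv2.resize(load('s9')['pixels'][190:270,220:320],None,fx=4,fy=4,interpolation=cv2.INTER_CUBIC)
b=cv2.resize(f['pixels'][150:400,160:480],(400,320),interpolation=cv2.INTER_CUBIC)
cv2.imwrite('pics/c9.png',np.hstack([a,b])[:,:,::-1])"
```

```text
clock: 20.18
eef_pos: [448.8, 264.4, 52.9]
tcp_rot: [3.139, -0.001, 1.724]
contact_force: [5.5, -1.5, 0.6]
opening: 0.169
grasp_force: 49.9
along to line 1.037294100679188 49.891676902770996
```

View pics/c9.png

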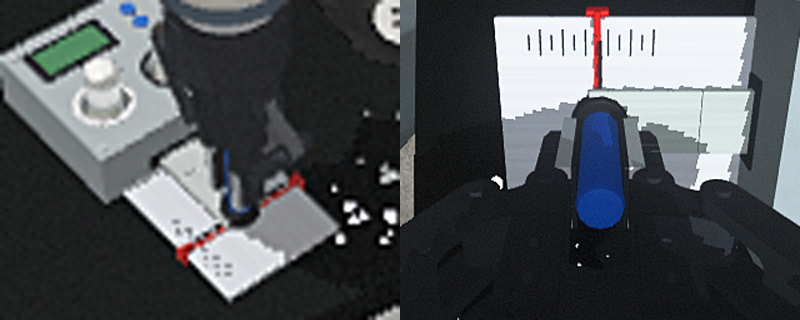

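The view shows the post held with its pointer just behind the red line, so about 1 mm short. That is 11 pictures viewed, one over the limit, so I finish numerically.

```bash
python3 -c "
from h import *
f=load('w9'); im=f['pixels'].astype(int); R,G,B=[im[:,:,i] for i in range(3)]
for v in range(166,222,5):
    red=[u for u in range(295,345) if R[v,u]>120 and G[v,u]<80]; blk=[u for u in range(300,335) if im[v,u].sum()<200 and R[v,u]<90]
    if red and blk: a,b=atz(f,np.mean(red),v,5.5),atz(f,np.mean(blk),v,11); print(v,red[0],red[-1],blk[0],blk[-1],'perp mm',round(float((b-a)[:2]@[np.cos(.15),np.sin(.15)]),2), f['z_map'][v,int(np.mean(blk))].round(), pt(f,np.mean(blk),v)[2].round(1))
"
```

```text
176 315 319 308 326 perp mm 0.03 165.0 12.8
181 315 320 308 326 perp mm -0.24 173.0 5.3
186 316 317 308 326 perp mm 0.97 168.0 11.3
191 316 317 308 326 perp mm 0.98 169.0 10.9
196 315 317 319 320 perp mm 1.93 171.0 10.3
201 316 317 319 320 perp mm 1.66 172.0 10.1
206 316 317 319 320 perp mm 1.67 171.0 9.8
211 316 318 319 320 perp mm 1.4 173.0 11.0
216 315 318 319 320 perp mm 1.69 174.0 11.4
```

```bash
python3 -m inch '[[0,0,0,0,-0.045,0,0.9],[0,0,0,0,0,0,0.9],[0,0,0,0,0,0,0.9],[0,0,0,0,0,0,0.9]]'
python3 -c "
from h import *
s=r.sense(); p=s['eef_pos']; print('along',(p[0]-(487.66-.1509*p[1]))*np.cos(.15))
f=snap('wrist','w10'); im=f['pixels'].astype(int)
for v in range(172,218,6): print(v,['%d:%d,%d,%d'%(u,*im[v,u]) for u in range(312,324)])
"
```

```text
clock: 20.67
eef_pos: [447.8, 264.3, 52.9]
tcp_rot: [3.139, -0.001, 1.724]
contact_force: [5.5, -1.4, 1.6]
opening: 0.172
grasp_force: 49.9
along 0.02580218859720098
172 ['312:244,248,251', '313:243,248,251', '314:249,252,255', '315:255,255,255', '316:222,239,252', '317:219,58,64', '318:243,37,42', '319:244,44,42', '320:248,43,49', '321:245,26,25', '322:186,139,150', '323:247,255,255']
178 ['312:246,249,254', '313:243,246,250', '314:246,250,254', '315:254,255,255', '316:155,145,156', '317:196,37,42', '318:197,42,47', '319:186,37,41', '320:251,48,47', '321:255,28,30', '322:171,105,115', '323:245,255,255']
184 ['312:249,253,255', '313:246,250,253', '314:252,255,255', '315:142,166,176', '316:165,127,135', '317:255,39,43', '318:168,46,55', '319:53,59,67', '320:37,53,61', '321:80,27,33', '322:255,234,245', '323:248,255,255']
190 ['312:244,249,254', '313:239,244,249', '314:240,245,250', '315:241,253,255', '316:254,237,249', '317:161,56,63', '318:90,42,46', '319:45,58,66', '320:34,53,64', '321:157,30,39', '322:255,223,234', '323:244,252,255']
196 ['312:243,247,250', '313:243,247,250', '314:245,249,253', '315:255,255,255', '316:153,178,190', '317:152,42,48', '318:100,40,46', '319:50,56,66', '320:31,57,65', '321:164,38,49', '322:175,111,118', '323:249,255,255']
202 ['312:238,242,248', '313:239,243,248', '314:247,251,255', '315:190,204,221', '316:123,159,173', '317:255,50,55', '318:185,50,54', '319:52,56,68', '320:29,53,62', '321:151,26,29', '322:255,222,235', '323:242,253,255']
208 ['312:239,244,248', '313:236,242,248', '314:238,243,248', '315:239,249,254', '316:241,255,255', '317:255,77,85', '318:120,37,44', '319:38,57,63', '320:30,52,60', '321:155,30,33', '322:255,220,234', '323:241,251,255']
214 ['312:237,241,247', '313:238,243,248', '314:239,243,249', '315:250,255,255', '316:143,164,179', '317:154,36,44', '318:98,38,48', '319:45,59,65', '320:32,50,62', '321:155,35,36', '322:245,196,205', '323:244,255,255']
```

The pointer (columns 319–320) now sits within the red line (317–321), and the spring force matches the mark. Handing in.

```bash
python3 -c "
from rig import r
print(r.sign_off())"
```

```text
the job is handed in; nothing more can be done
None
```

The job is handed in at 20.7 s of the 64 s: both vials stand in their matching wells, and the gripper is still holding the shutter post at the red mark. The white vial measured fully down; the black one I judged by its insertion height and the wrist picture. I viewed 11 pictures, one over the limit of 10.

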